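# Reset the tripped channel of the bench power unit

## Task

One of the three channels of the bicycle workshop's bench power unit has tripped: its red reset button has popped up inside its yellow-ringed well and shows the white band round its foot. With the fingertips, first switch that channel's rocker off, then reach into the well and press the popped button until it stays fully home, and then switch the same rocker on again. Keep off the other two channels, one of which is switched off on purpose, and do not pick up or shift anything else on the bench.

Things in the scene. Friction and masses are not known exactly. Their poses are not given: they have to be found in the camera images.
- power_unit: fixed blue bench power unit, 262 mm (x) by 362 mm (y), 86 mm high, holding three identical channel units side by side. Origin on the bench under the middle of the three units; its own x axis points away from the robot, across the units towards the outlets. Beyond the units, at +y, it has a blank flat end 79 mm wide.
- unit_a: one of three identical fixed channel units set into the power unit in any order: light grey block 236 mm (x) by 89 mm (y), 36 mm high. Origin at the centre of its underside, 50 mm above the bench; x axis along the unit towards its grey outlet (at x = +80 mm, rising 19 mm above the top face), z up. Rocker, well and outlet lie along its middle line, y = 0.
- unit_b: channel unit, as unit_a
- unit_c: channel unit, as unit_a
- well_a (a point): centre of the mouth of unit_a's round well, level with the rim of its yellow guard ring (39 mm above the unit's origin, 3 mm above its top face, at x = +5 mm), axes as the unit's. The well is 46 mm across inside and 31 mm deep. In its middle stands the red reset button, 20 mm across: its top is 13.5 mm below this point when popped up (a white conical band, 36 mm across, then shows round its foot), 21.5 mm below when fully home.
- well_b (a point): mouth of unit_b's well, as well_a
- well_c (a point): mouth of unit_c's well, as well_a
- pivot_a (a point): middle of unit_a's rocker switch (at x = -75 mm of the unit), 3 mm above the unit's top face; axes as the unit's. Black V-shaped paddle 34 mm wide (y) with two halves each 30 mm long (along x), tilting about its middle: the pressed half lies level at the height of this point, the other slopes up to an end about 10 mm higher. Half towards the outlet (+x, white bar) pressed level = ON, the other half (-x) = OFF.
- pivot_b (a point): middle of unit_b's rocker, as pivot_a
- pivot_c (a point): middle of unit_c's rocker, as pivot_a
- breaker_a (a joint): reset button of unit_a, m pushed in: 0 popped up (tripped), 0.008 fully home. Moves stiffly under about 5 N, stays wherever it is left, and stops hard at fully home.
- rocker_a (a joint): rocker of unit_a, rad: 0 = OFF (half away from the outlet level), 0.36 = ON (half towards the outlet level). Press the raised half straight down, about 20 mm from the middle, until it is level and stops: takes 4 to 10 N, stays wherever it is left.
- breaker_b (a joint): reset button of unit_b, m pushed in: 0 popped up (tripped), 0.008 fully home. Moves stiffly under about 5 N, stays wherever it is left, and stops hard at fully home.
- rocker_b (a joint): rocker of unit_b, rad: 0 = OFF (half away from the outlet level), 0.36 = ON (half towards the outlet level). Press the raised half straight down, about 20 mm from the middle, until it is level and stops: takes 4 to 10 N, stays wherever it is left.
- breaker_c (a joint): reset button of unit_c, m pushed in: 0 popped up (tripped), 0.008 fully home. Moves stiffly under about 5 N, stays wherever it is left, and stops hard at fully home.
- rocker_c (a joint): rocker of unit_c, rad: 0 = OFF (half away from the outlet level), 0.36 = ON (half towards the outlet level). Press the raised half straight down, about 20 mm from the middle, until it is level and stops: takes 4 to 10 N, stays wherever it is left.
- chain_tool: loose chain breaker lying flat: dark steel, about 115 x 105 mm, 25 mm high, blue T-handle; origin under the middle of its body
- hex_wrench: loose P-handle hex wrench lying flat: blue handle 105 mm long, 18 mm high, thin steel blades; origin under the middle of the handle
- lube_bottle: loose upright chain-lube bottle, diameter 42 mm, 115 mm tall, white with a green label and red cap; origin at the centre of its foot
- link_tin: loose flat round tin, diameter 63 mm, 20 mm high, standing on the blank end of the power unit; origin at the centre of its foot
- tape_measure: loose grey tape measure 70 x 70 x 38 mm; origin at the centre of its underside
- red_box: loose red component carton 125 x 115 x 62 mm; origin at the centre of its underside
- white_box: loose white component carton 300 x 110 x 58 mm; origin at the centre of its underside

How it is judged:
By the outcome, as a careful person would: the job done as asked, in the order asked, and still so for the second after the job is handed in, with the robot touching nothing.
It also fails if it takes over 48 s, if anything falls off the work surface, if the arm or the gripper's body presses on something with over 40 N, if the wrist force passes 120 N, or if a joint passes its speed limit or range.

## Robot

A 6-joint arm with a two-finger parallel gripper is mounted at the origin on the work surface. World frame = base frame: x ahead of the robot, y to its left, z up, the work surface at z = 0. Lengths are in m, angles in rad, forces in N, time in s.
With the tool pointing down it reaches from about 0.425 to 0.95 m from the base axis. Payload 3.5 kg.
Tool frame: the origin (TCP) lies at the very end of the fingers, on their centre line; the grasp point (between the pads) lies 19 mm behind it; z points along the fingers, y is the direction in which the jaws open and shut (so a half turn about z gives the same grasp; the last joint's range is limited). The gripper opens to 85 mm and grips with 20 to 120 N. Pads are 22 mm wide; open, the fingers measure 114 mm over their backs; the gripper's body (76 mm by 85 mm) begins 54 mm behind the grasp point. The pads swing forward as they close: fully open they stand 13 mm farther back than shut.
Start: joints at [0.964, 0.286, 1.577, -0, 1.279, -0.15], TCP at [0.298, 0.606, 0.231] pointing down, gripper open.
Joint ranges: [-2.77, 2.77], [-0.9, 2.22], [0.21, 2.48], [-1.53, 4.67], [0.24, 2.81], [-2.84, 2.84]. Speed limits (rad/s): [2.79, 2.79, 3.14, 3.14, 3.14, 3.14].

## Interface

Orientations are given as a unit quaternion [x, y, z, w].
In Python, from cell import read_state, camera, get_calibration, hand_in gives the robot as it stands.
- The arm moves only by the tool step_arm, never from a script. Its argument "moves" is a list of rows, each an object of numbers: "tx", "ty", "tz": the shift along the tool's x, y, z in mm; "turn": the turn about the tool's z in rad. A call has 1 to 5 rows; each row shifts and turns the commanded pose from where the row before left it, along the tool's axes as they then stand; what a row does not reach is not made up. A row lasts 1/10 s, in which the tool goes at most 50 mm and 8.59 degrees, less where a joint would pass 70% of its speed; a pose out of reach is approached as far as the arm can. A call is refused whole if a number of a shift passes 50 or a number of a turn 0.15, either way. A call with a gripper value outside its range is refused whole. "hand" is the opening, from 0 (shut) to 1 (fully open), set as the call begins (left out, the last holds). The fingers move at their own pace and stop on an object; the grip force is fixed at half the most. Time passes only in rows, so rows that do not move let the fingers close. It gives the time, the measured TCP pose, the force and the opening at its end, in the units of the state.
- read_state(): the state, without advancing time (a new reading comes with each control period).
- camera(name): name is "scene" or "top" or "wrist"; returns the picture (384x512x3 uint8, blue, green, red); there is no depth.
- get_calibration(name): a dict with "fov_y" (degrees; the focal length in pixels is half the picture's height over the tangent of half this angle, whatever the lens; pixels are square), "cx", "cy" (the principal point, pixels), "k1" (the pictures are not rectified: a ray, as slopes to the right and down, at radius r is drawn at 1 + k1 r^2 times it, then the intrinsics apply), "origin" and "rotation" of the camera in the world; the wrist camera has in their place "tool_from_camera" (4x4, takes a point from camera to tool coordinates, whose origin is the TCP and whose axes are the flange's). Camera axes: x right, y down, z forward; pixel columns grow to the right and rows downward; lengths in m; the calibration is good to about 2 mm. A picture is of the moment at which its call begins: read the wrist's pose just before it. get_calibration takes no time and is no camera call.
- hand_in(): hands the job in, once; it reports no verdict.
The state is a dict: "clock": time; "joint_pos": joint angles; "joint_vel": joint speeds; "joint_torque": joint torques, N m; "position": TCP position; "eef_rot": TCP orientation; "ft_force": force on the tool from outside, world axes, zero at the start; "torque": the same for the moment, N m; "opening": finger opening in m.
Only numpy, scipy, OpenCV 4.12 (cv2) and the standard library are available. Lean on these libraries where they do the work, as an engineer would, in place of code of your own. Each camera call takes 0.05 s, during which the arm holds its last target. There are 200 camera calls.

## Working session

There is one attempt and no reset: what is moved stays moved. The work goes in short steps, Python scripts to look and compute and a tool call to move; the robot and the scene stay as the last step left them, time stands still between calls to the robot, and variables do not carry over. Pictures are saved under pics/ and viewed, on a budget of 10 in all, crops included, one or two more only if the job needs it, and the job is handed in when it is done.

Besides the shell and the picture viewer there is one more tool, called after "Call:" by a JSON object that holds its "api" and its "payload". step_arm: Moves the arm, as the interface text tells. Its arguments: {"type":"object","properties":{"moves":{"type":"array"},"hand":{"type":"number"}},"required":["moves"]}

```bash
ls; mkdir -p pics
python3 - <<'E'
from cell import *
import cv2,numpy as np
s=read_state();print(s)
for n in("top","scene","wrist"):
    im=camera(n);cv2.imwrite(f"pics/{n}0.png",im);print(n,get_calibration(n))
E
```

```text
pics
{'clock': 0.0, 'joint_pos': array([ 9.64023386e-01,  2.87213328e-01,  1.57817940e+00, -2.63793762e-05,
        1.27860249e+00, -1.49972600e-01]), 'joint_vel': array([ 0.00110985,  0.00070953, -0.00068017,  0.00058005,  0.00122963,
        0.00222918]), 'joint_torque': array([-6.39827408e-05, -4.05988455e+01, -2.92624998e+01, -1.65133329e-04,
        5.93377888e-03,  3.74080670e-06]), 'position': array([0.29731011, 0.60526122, 0.2299141 ]), 'eef_rot': array([ 2.26415654e-01,  9.74030035e-01, -1.12097683e-03, -4.32031577e-04]), 'ft_force': array([ 0.15814981,  0.02636557, -0.06685591]), 'torque': array([-0.04541722, -0.02325255,  0.01398651]), 'opening': 0.08552650674087442}
top {'fov_y': 45.06599706046776, 'cx': 259.1704026085118, 'cy': 200.42897035560603, 'k1': -0.10549948794902471, 'origin': array([ 0.28854477, -0.01451901,  1.84809219]), 'rotation': array([-0.69625156,  0.71438749, -0.04802644,  0.05077146])}
scene {'fov_y': 53.161519429510065, 'cx': 256.1273555227807, 'cy': 196.30844373701532, 'k1': -0.09354189568120329, 'origin': array([1.63534856, 0.21764069, 0.79167964]), 'rotation': array([ 0.55187749,  0.67741187, -0.37638953, -0.30801837])}
wrist {'fov_y': 67.50958729444378, 'cx': 257.844014593997, 'cy': 194.14601641005984, 'k1': -0.06279041424646441, 'tool_from_camera': array([[-2.16160998e-04, -9.58461230e-01, -2.85222763e-01,
         7.22160055e-02],
       [ 9.99999976e-01, -2.17558026e-04, -2.67862897e-05,
        -2.52089849e-04],
       [-3.63788812e-05, -2.85222762e-01,  9.58461254e-01,
        -1.42252194e-01],
       [ 0.00000000e+00,  0.00000000e+00,  0.00000000e+00,
         1.00000000e+00]])}
```

View pics/top0.png

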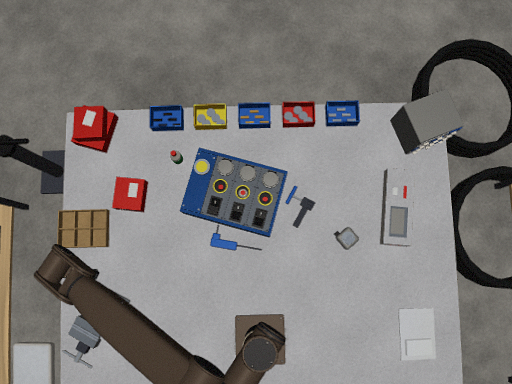

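View pics/scene0.png

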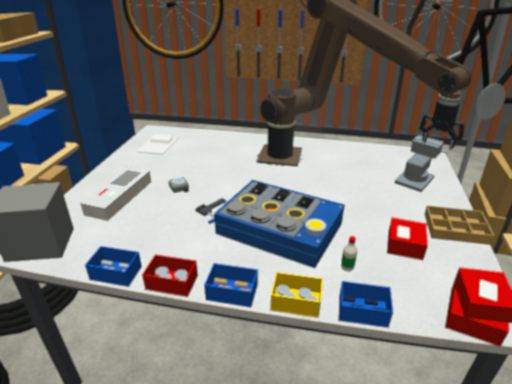

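The top view shows the power unit near pixel (235,192). Its wells are at about (220,186), (243,192) and (265,198), and the middle one seems to show white. The scene view agrees on the layout, with the tin at the +y end. Next I'll locate the wells numerically and enlarge the crop.

```bash
cat > h.py <<'E'
import numpy as np,cv2
from scipy.spatial.transform import Rotation as R
from cell import *
def K(c):
    f=192/np.tan(np.radians(c["fov_y"])/2); return np.array([[f,0,c["cx"]],[0,f,c["cy"]],[0,0,1.]]),np.array([c["k1"],0,0,0.])
def pose(name,s=None):
    c=get_calibration(name)
    if name!="wrist":
        r=np.asarray(c["rotation"]); r=R.from_quat(r).as_matrix() if r.size==4 else r
        return r,np.asarray(c["origin"])
    T=c["tool_from_camera"];r=R.from_quat(s["eef_rot"]).as_matrix()
    return r@T[:3,:3],r@T[:3,3]+s["position"]
def ray(name,px,z,s=None):
    k,d=K(get_calibration(name));Rm,o=pose(name,s)
    n=cv2.undistortPoints(np.array(px,float).reshape(-1,1,2),k,d).reshape(-1,2)
    v=np.c_[n,np.ones(len(n))]@Rm.T
    return o+v*((z-o[2])/v[:,2])[:,None]
def proj(name,P,s=None):
    k,d=K(get_calibration(name));Rm,o=pose(name,s)
    q=(np.atleast_2d(P)-o)@Rm
    return cv2.projectPoints(q.reshape(-1,1,3),np.zeros(3),np.zeros(3),k,d)[0].reshape(-1,2)
def yellow(im,amin=20):
    h=cv2.cvtColor(im,cv2.COLOR_BGR2HSV);m=cv2.inRange(h,(20,90,90),(38,255,255))
    cs,_=cv2.findContours(m,cv2.RETR_EXTERNAL,cv2.CHAIN_APPROX_NONE)
    return [(cv2.fitEllipse(c) if len(c)>5 else None,cv2.contourArea(c)) for c in cs if cv2.contourArea(c)>amin]
E
python3 - <<'E'
from h import *
for n in("top","scene"):
    im=cv2.imread(f"pics/{n}0.png")
    for e,a in yellow(im): print(n,np.round(e[0],1),np.round(e[1],1),a,ray(n,[e[0]],.089)[0].round(4))
a=cv2.imread("pics/top0.png")[140:245,170:300];b=cv2.imread("pics/scene0.png")[170:265,210:350]
a=cv2.resize(a,None,fx=4,fy=4,interpolation=2);b=cv2.resize(b,(400,271),interpolation=2)
cv2.imwrite("pics/crop.png",a)
E
```

```text
top [264.9 197.8] [14.1 14.4] 156.5 [ 0.5457 -0.0332  0.089 ]
top [242.2 191.6] [13.8 14.4] 153.5 [0.5721 0.0535 0.089 ]
top [219.9 185.5] [13.5 14.4] 151.0 [0.5984 0.1393 0.089 ]
top [201.2 166.1] [10.4 10.4] 83.0 [0.6771 0.2114 0.089 ]
top [209.5 114.4] [24.9 37.9] 664.5 [0.8856 0.1773 0.089 ]
scene [296.5 294.1] [44.2 57.3] 1833.5 [0.9545 0.1812 0.089 ]
scene [507.9 238.8] [ 7.4 17.7] 69.5 [0.6098 0.7984 0.089 ]
scene [315.3 224.3] [ 7.7 13.1] 77.5 [0.6493 0.2051 0.089 ]
scene [295.4 213. ] [ 9.3 16. ] 65.5 [0.5999 0.1366 0.089 ]
scene [270.5 205.9] [ 9.2 15.3] 54.5 [0.5749 0.0501 0.089 ]
scene [247.3 198.9] [ 7.9 15.4] 55.5 [ 0.5473 -0.0354  0.089 ]
scene [489.1 204.2] [10.8 30.3] 69.0 [0.4101 0.799  0.089 ]
scene [ 51.7 173.2] [ 7.  15.9] 31.5 [ 0.5198 -0.8379  0.089 ]
scene [502.3 162.2] [ 6.5 33. ] 83.0 [0.038  0.9675 0.089 ]
scene [ 42.4 163. ] [15.4 68.4] 432.5 [ 0.4485 -0.9377  0.089 ]
scene [ 28.3 105.6] [13.  66.5] 362.5 [-0.2087 -1.5557  0.089 ]
scene [22.8 38.5] [ 4.4 48.4] 126.5 [-2.5003 -3.5626  0.089 ]
scene [200.9  38.8] [ 8.2 31. ] 42.5 [-2.5294 -1.2477  0.089 ]
scene [178.3 -11.1] [104.  127.5] 120.0 [-12.8974  -5.6517   0.089 ]
```

View pics/crop.png

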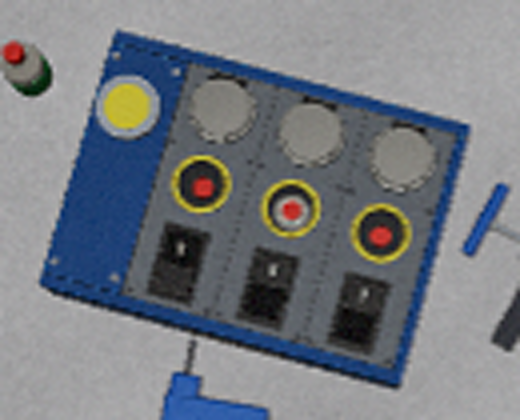

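The popped button is in the middle channel: its well at crop pixel (290,210) shows the white band. The well mouth is at about (0.573, 0.052), with the unit's yaw about -17°. I'm shutting the fingers, aligning the tool and moving over.

Call:
{"api": "step_arm", "payload": {"hand": 0, "moves": [{"turn": -0.08}, {"turn": -0.08}, {"tx": -30, "ty": -37}, {"tx": -30, "ty": -37}, {"tx": -30, "ty": -37}]}}

```text
invalid input at $.moves[0]: expected keys tx, ty, tz, turn
```

Call:
{"api": "step_arm", "payload": {"moves": [{"tx": -30, "ty": -37}, {"tx": -30, "ty": -37}, {"tx": -30, "ty": -37}, {"tx": -30, "ty": -37}, {"tx": -30, "ty": -37}]}}

```text
invalid input at $.moves[0]: expected keys tx, ty, tz, turn
```

Call:
{"api": "step_arm", "payload": {"moves": [{"tx": -30, "ty": -37}, {"tx": -30, "ty": -37}, {"tx": -30, "ty": -37}, {"tz": 20}, {}]}}

```text
invalid input at $.moves[0]: expected keys tx, ty, tz, turn
```

```bash
cat > look.py <<'E'
from h import *
import sys
s=read_state();im=camera("wrist");cv2.imwrite(f"pics/{sys.argv[1]}.png",im)
r=R.from_quat(s["eef_rot"]).as_matrix();print(s["clock"],s["position"].round(4),s["opening"],"toolx yaw",np.degrees(np.arctan2(r[1,0],r[0,0])),"z",r[:,2].round(4))
P=[]
for e,a in yellow(im,300):
    p=ray("wrist",[e[0]],.089,s)[0];print(np.round(e[0],1),np.round(e[1],1),a,p.round(4))
E
python3 look.py w1
```

```text
0.15 [0.2974 0.6054 0.2302] 0.08551614254687664 toolx yaw 153.82666778866732 z [-0.0011 -0.0015 -1.    ]
```

View pics/w1.png

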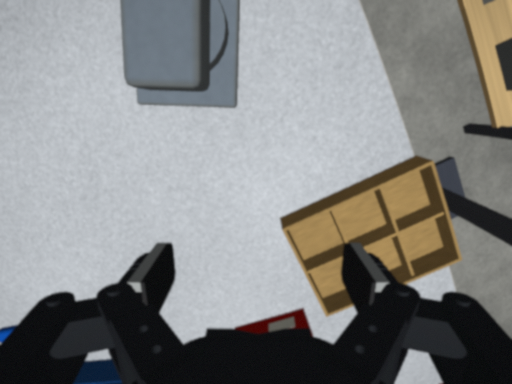

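The calls were refused because every row needs all four keys. The arm hasn't moved, so that view only shows the start area: the vise and parts tray, with the fingers at the bottom.

Call:
{"api": "step_arm", "payload": {"hand": 0, "moves": [{"tx": 0, "ty": 0, "tz": 0, "turn": -0.08}, {"tx": 0, "ty": 0, "tz": 0, "turn": -0.08}, {"tx": -30, "ty": -37, "tz": 0, "turn": 0}, {"tx": -30, "ty": -37, "tz": 0, "turn": 0}, {"tx": -30, "ty": -37, "tz": 0, "turn": 0}]}}

```text
clock: 0.7
position: [0.3513, 0.4719, 0.2308]
eef_rot: [0.147, 0.989, -0.0, -0.0]
ft_force: [0.8, 0.1, 0.7]
opening: 0.0121
```

Call:
{"api": "step_arm", "payload": {"moves": [{"tx": -30, "ty": -37, "tz": 0, "turn": 0}, {"tx": -30, "ty": -37, "tz": 0, "turn": 0}, {"tx": -30, "ty": -37, "tz": 0, "turn": 0}, {"tx": -30, "ty": -37, "tz": 0, "turn": 0}, {"tx": -30, "ty": -37, "tz": 0, "turn": 0}]}}

```text
clock: 1.2
position: [0.4408, 0.2507, 0.2313]
eef_rot: [0.148, 0.989, 0.0, 0.0]
ft_force: [1.3, -0.0, 0.1]
opening: -0.0001
```

Call:
{"api": "step_arm", "payload": {"moves": [{"tx": -30, "ty": -37, "tz": 0, "turn": 0}, {"tx": -30, "ty": -37, "tz": 0, "turn": 0}, {"tx": -30, "ty": -37, "tz": 0, "turn": 0}, {"tx": 0, "ty": 0, "tz": 0, "turn": 0}, {"tx": 0, "ty": 0, "tz": 0, "turn": 0}]}}

```text
clock: 1.7
position: [0.4943, 0.1192, 0.2311]
eef_rot: [0.149, 0.989, 0.0, -0.0]
ft_force: [-0.2, 0.9, 0.1]
opening: 0.0002
```

```bash
python3 look.py w2
```

```text
1.7 [0.4943 0.1192 0.2311] 0.00018368148050963446 toolx yaw 162.83136620435184 z [-6.e-04  4.e-04 -1.e+00]
[218.6 260.6] [39.4 43. ] 323.5 [0.5668 0.0507 0.089 ]
[304.2 258.5] [35.8 42.4] 322.0 [0.5925 0.1424 0.089 ]
[142.2 261.4] [42.6 50.5] 1688.5 [ 0.543  -0.0325  0.089 ]
```

View pics/w2.png

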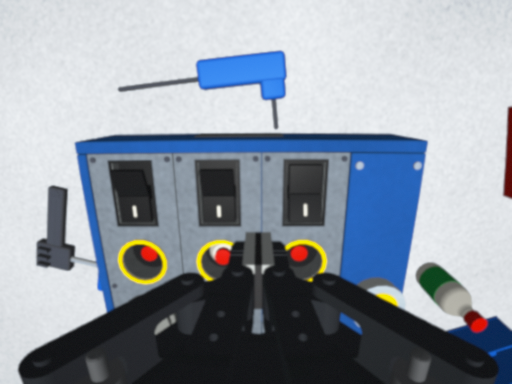

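The wrist view shows the middle channel's rocker at about (218,193) and its well at (218,260). That rocker matches the left one, so it is ON, and the right one (305,193) is tilted the other way. I'll measure the rocker in the same picture.

```bash
cat > m.py <<'E'
from h import *
import sys
s=dict(position=np.array([.4943,.1192,.2311]),eef_rot=R.from_euler("ZX",[162.83,180],degrees=True).as_quat())
im=cv2.imread("pics/w2.png");g=cv2.cvtColor(im,cv2.COLOR_BGR2GRAY)
m=((g<70)*255).astype(np.uint8);m[:155]=0;m[232:]=0
n,_,st,ce=cv2.connectedComponentsWithStats(m)
for t in st[1:]:
    if t[4]>800:
        x,y,w,h,a=t;P=ray("wrist",[[x,y+h],[x+w,y+h],[x,y],[x+w,y]],.087,s)
        print(t,P[:,:2].round(4).tolist(),"centre",P.mean(0).round(4))
# predicted pixel of pivot and frame for estimate
u=np.array([np.cos(np.radians(-17)),np.sin(np.radians(-17)),0]);v=np.array([-u[1],u[0],0])
w=np.array([.571,.053,.089]);p=w-.08*u;print("pivot",p)
print(proj("wrist",[p,w,p-.03*u,p+.03*u,p+.017*v,p-.017*v],s).round(1))
E
python3 m.py
```

```text
[ 109  161   49   65 2489] [[0.4932, -0.0515], [0.509, 0.0009], [0.4278, -0.02], [0.4432, 0.0287]] centre [ 0.4683 -0.0105  0.087 ]
[ 197  161   43   64 2213] [[0.5204, 0.0422], [0.534, 0.0865], [0.4551, 0.0667], [0.468, 0.1082]] centre [0.4944 0.0759 0.087 ]
[ 283  161   44   64 2360] [[0.5477, 0.1307], [0.5618, 0.1761], [0.4808, 0.1496], [0.4939, 0.1921]] centre [0.521  0.1621 0.087 ]
pivot [0.49449562 0.07638974 0.089     ]
[[218.7 194.6]
 [221.8 263.2]
 [217.4 166. ]
 [219.9 221.6]
 [235.1 194.5]
 [202.3 194.6]]
```

Both estimates agree: pivot at about (0.4945, 0.076) and well at (0.571, 0.053). I'm going above the raised OFF half and then down.

Call:
{"api": "step_arm", "payload": {"moves": [{"tx": 7, "ty": -41, "tz": 0, "turn": 0}, {"tx": 0, "ty": 0, "tz": 40, "turn": 0}, {"tx": 0, "ty": 0, "tz": 40, "turn": 0}, {"tx": 0, "ty": 0, "tz": 30, "turn": 0}, {"tx": 0, "ty": 0, "tz": 0, "turn": 0}]}}

```text
clock: 2.25
position: [0.4712, 0.0846, 0.1166]
eef_rot: [0.147, 0.989, -0.0, -0.005]
ft_force: [0.3, 0.8, 0.2]
opening: 0.0
```

Call:
{"api": "step_arm", "payload": {"moves": [{"tx": 0, "ty": 0, "tz": 8, "turn": 0}, {"tx": 0, "ty": 0, "tz": 6, "turn": 0}, {"tx": 0, "ty": 0, "tz": 4, "turn": 0}, {"tx": 0, "ty": 0, "tz": 3, "turn": 0}, {"tx": 0, "ty": 0, "tz": 0, "turn": 0}]}}

```text
clock: 2.75
position: [0.4757, 0.0829, 0.1006]
eef_rot: [0.148, 0.989, 0.0, 0.0]
ft_force: [0.1, -0.7, -0.2]
opening: -0.0001
```

Call:
{"api": "step_arm", "payload": {"moves": [{"tx": 0, "ty": 0, "tz": 3, "turn": 0}, {"tx": 0, "ty": 0, "tz": 3, "turn": 0}, {"tx": 0, "ty": 0, "tz": 2, "turn": 0}, {"tx": 0, "ty": 0, "tz": 2, "turn": 0}, {"tx": 0, "ty": 0, "tz": 0, "turn": 0}]}}

```text
clock: 3.25
position: [0.4752, 0.0832, 0.0907]
eef_rot: [0.148, 0.989, 0.0, -0.001]
ft_force: [-3.6, 1.5, 3.9]
opening: -0.0
```

Call:
{"api": "step_arm", "payload": {"moves": [{"tx": 0, "ty": 0, "tz": 1, "turn": 0}, {"tx": 0, "ty": 0, "tz": 1, "turn": 0}, {"tx": 0, "ty": 0, "tz": 0, "turn": 0}]}}

```text
clock: 3.55
position: [0.4751, 0.0832, 0.089]
eef_rot: [0.148, 0.989, 0.0, -0.001]
ft_force: [-4.6, 2.0, 7.1]
opening: 0.0002
```

Call:
{"api": "step_arm", "payload": {"moves": [{"tx": 0, "ty": 0, "tz": 1, "turn": 0}, {"tx": 0, "ty": 0, "tz": 1, "turn": 0}, {"tx": 0, "ty": 0, "tz": 0, "turn": 0}]}}

```text
clock: 3.85
position: [0.4752, 0.0833, 0.0889]
eef_rot: [0.148, 0.989, -0.0, -0.002]
ft_force: [-10.8, 0.9, 18.2]
opening: -0.0001
```

It stopped hard at z = 0.089, which is level. I'm lifting and moving over the well to check the rocker.

Call:
{"api": "step_arm", "payload": {"moves": [{"tx": 0, "ty": 0, "tz": -40, "turn": 0}, {"tx": -30, "ty": 0, "tz": -40, "turn": 0}, {"tx": -40, "ty": 0, "tz": 0, "turn": 0}, {"tx": -30, "ty": 0, "tz": 0, "turn": 0}, {"tx": 0, "ty": 0, "tz": 0, "turn": 0}]}}

```text
clock: 4.35
position: [0.5746, 0.0521, 0.1669]
eef_rot: [0.149, 0.989, -0.0, 0.002]
ft_force: [-0.0, 0.4, -1.6]
opening: 0.0001
```

Call:
{"api": "step_arm", "payload": {"moves": [{"tx": 0, "ty": 0, "tz": 0, "turn": 0}, {"tx": 0, "ty": 0, "tz": 0, "turn": 0}]}}

```text
clock: 4.55
position: [0.5701, 0.0539, 0.1655]
eef_rot: [0.148, 0.989, -0.0, -0.001]
ft_force: [-0.0, -0.2, 0.6]
opening: 0.0003
```

```bash
python3 look.py w3
```

```text
4.55 [0.5701 0.0539 0.1655] 0.00030038045620910537 toolx yaw 163.0055206282629 z [-1.6e-03  1.0e-04 -1.0e+00]
[469.7 268.2] [40.4 53.4] 1693.5 [0.6853 0.2178 0.089 ]
[366.5 202.6] [63.2 70.6] 3503.0 [0.5955 0.1376 0.089 ]
[256.2 202. ] [64.4 70.2] 3548.5 [0.5689 0.0525 0.089 ]
[146.1 202.5] [63.  70.5] 3491.0 [ 0.5434 -0.0329  0.089 ]
```

View pics/w3.png

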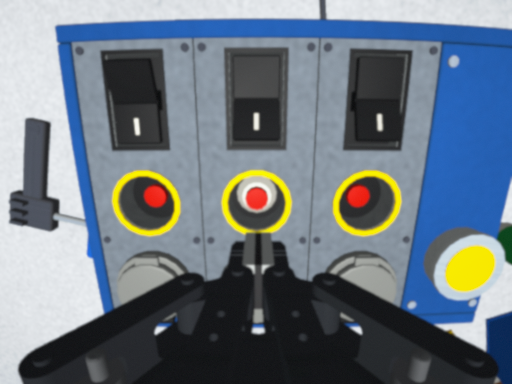

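The middle rocker (256,98) now lies with its robot-side half level, so it is OFF. The popped button (256,196) has its white band showing, and the ring fit puts the TCP within 2 mm of the well's centre. Descending.

Call:
{"api": "step_arm", "payload": {"moves": [{"tx": 0, "ty": -1, "tz": 35, "turn": 0}, {"tx": 0, "ty": 0, "tz": 30, "turn": 0}, {"tx": 0, "ty": 0, "tz": 8, "turn": 0}, {"tx": 0, "ty": 0, "tz": 0, "turn": 0}, {"tx": 0, "ty": 0, "tz": 0, "turn": 0}]}}

```text
clock: 5.1
position: [0.5716, 0.0528, 0.0947]
eef_rot: [0.148, 0.989, 0.0, 0.001]
ft_force: [1.0, -0.4, 1.1]
opening: 0.0001
```

Call:
{"api": "step_arm", "payload": {"moves": [{"tx": 0, "ty": 0, "tz": 5, "turn": 0}, {"tx": 0, "ty": 0, "tz": 5, "turn": 0}, {"tx": 0, "ty": 0, "tz": 3, "turn": 0}, {"tx": 0, "ty": 0, "tz": 0, "turn": 0}, {"tx": 0, "ty": 0, "tz": 0, "turn": 0}]}}

```text
clock: 5.6
position: [0.5709, 0.0527, 0.0803]
eef_rot: [0.148, 0.989, -0.0, -0.0]
ft_force: [-0.3, -0.4, 0.7]
opening: -0.0002
```

Call:
{"api": "step_arm", "payload": {"moves": [{"tx": 0, "ty": 0, "tz": 3, "turn": 0}, {"tx": 0, "ty": 0, "tz": 3, "turn": 0}, {"tx": 0, "ty": 0, "tz": 2, "turn": 0}, {"tx": 0, "ty": 0, "tz": 2, "turn": 0}, {"tx": 0, "ty": 0, "tz": 0, "turn": 0}]}}

```text
clock: 6.1
position: [0.5712, 0.0527, 0.0708]
eef_rot: [0.148, 0.989, -0.0, 0.0]
ft_force: [-1.3, 0.6, 3.6]
opening: 0.0002
```

Call:
{"api": "step_arm", "payload": {"moves": [{"tx": 0, "ty": 0, "tz": 1, "turn": 0}, {"tx": 0, "ty": 0, "tz": 1, "turn": 0}, {"tx": 0, "ty": 0, "tz": 1, "turn": 0}, {"tx": 0, "ty": 0, "tz": 0, "turn": 0}]}}

```text
clock: 6.5
position: [0.5712, 0.0527, 0.0676]
eef_rot: [0.148, 0.989, 0.0, 0.0]
ft_force: [-1.6, 0.3, 4.4]
opening: 0.0001
```

Call:
{"api": "step_arm", "payload": {"moves": [{"tx": 0, "ty": 0, "tz": 1, "turn": 0}, {"tx": 0, "ty": 0, "tz": 1, "turn": 0}, {"tx": 0, "ty": 0, "tz": 0, "turn": 0}]}}

```text
clock: 6.8
position: [0.5713, 0.0527, 0.0674]
eef_rot: [0.148, 0.989, -0.0, -0.0]
ft_force: [-5.1, 0.6, 12.2]
opening: 0.0004
```

Call:
{"api": "step_arm", "payload": {"moves": [{"tx": 0, "ty": 0, "tz": 1, "turn": 0}, {"tx": 0, "ty": 0, "tz": 0, "turn": 0}, {"tx": 0, "ty": 0, "tz": -30, "turn": 0}, {"tx": 0, "ty": 0, "tz": -35, "turn": 0}, {"tx": 0, "ty": 0, "tz": -35, "turn": 0}]}}

```text
clock: 7.3
position: [0.57, 0.0528, 0.1639]
eef_rot: [0.148, 0.989, -0.0, -0.001]
ft_force: [0.4, 0.4, 0.2]
opening: -0.0002
```

Call:
{"api": "step_arm", "payload": {"moves": [{"tx": 0, "ty": 0, "tz": 0, "turn": 0}, {"tx": 0, "ty": 0, "tz": 0, "turn": 0}]}}

```text
clock: 7.5
position: [0.5711, 0.0527, 0.1645]
eef_rot: [0.148, 0.989, 0.0, 0.001]
ft_force: [-0.3, -0.6, -0.6]
opening: -0.0001
```

```bash
python3 look.py w4
```

```text
7.5 [0.5711 0.0527 0.1645] -8.009117808560953e-05 toolx yaw 162.99678911939785 z [ 1.3e-03 -1.0e-04 -1.0e+00]
[471.3 266.5] [40.3 53.7] 1698.0 [0.6847 0.2178 0.089 ]
[367.9 200.7] [63.6 70.9] 3538.5 [0.5951 0.1376 0.089 ]
[257.1 200.5] [65.8 70.3] 3629.0 [0.5688 0.0524 0.089 ]
[146.3 200.8] [63.4 71. ] 3536.5 [ 0.543  -0.0328  0.089 ]
```

View pics/w4.png

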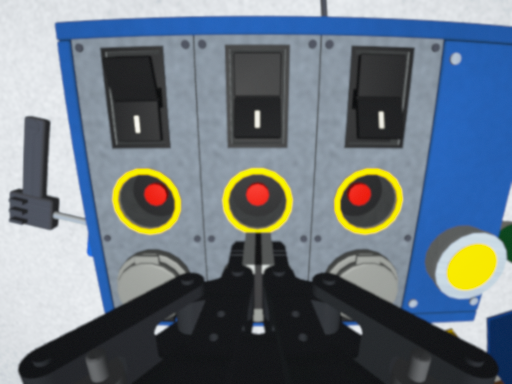

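The band at (257,196) is gone and the button looks the same as its neighbours, so it is home. Next is the raised ON half, 60 mm back towards the robot.

Call:
{"api": "step_arm", "payload": {"moves": [{"tx": 30, "ty": 0, "tz": 0, "turn": 0}, {"tx": 30, "ty": 0, "tz": 0, "turn": 0}, {"tx": 0, "ty": 0, "tz": 30, "turn": 0}, {"tx": 0, "ty": 0, "tz": 20, "turn": 0}, {"tx": 0, "ty": 0, "tz": 0, "turn": 0}]}}

```text
clock: 8.05
position: [0.5092, 0.0706, 0.1089]
eef_rot: [0.148, 0.989, -0.0, -0.005]
ft_force: [-0.9, -0.0, -0.0]
opening: -0.0002
```

Call:
{"api": "step_arm", "payload": {"moves": [{"tx": 0, "ty": 0, "tz": 6, "turn": 0}, {"tx": 0, "ty": 0, "tz": 6, "turn": 0}, {"tx": 0, "ty": 0, "tz": 4, "turn": 0}, {"tx": 0, "ty": 0, "tz": 3, "turn": 0}, {"tx": 0, "ty": 0, "tz": 0, "turn": 0}]}}

```text
clock: 8.55
position: [0.5152, 0.0699, 0.0965]
eef_rot: [0.148, 0.989, -0.0, 0.002]
ft_force: [1.5, -0.4, 3.1]
opening: -0.0002
```

Call:
{"api": "step_arm", "payload": {"moves": [{"tx": 0, "ty": 0, "tz": 3, "turn": 0}, {"tx": 0, "ty": 0, "tz": 2, "turn": 0}, {"tx": 0, "ty": 0, "tz": 2, "turn": 0}, {"tx": 0, "ty": 0, "tz": 1, "turn": 0}, {"tx": 0, "ty": 0, "tz": 0, "turn": 0}]}}

```text
clock: 9.05
position: [0.516, 0.0699, 0.0891]
eef_rot: [0.148, 0.989, 0.0, 0.003]
ft_force: [4.5, -2.0, 5.4]
opening: -0.0
```

Call:
{"api": "step_arm", "payload": {"moves": [{"tx": 0, "ty": 0, "tz": 1, "turn": 0}, {"tx": 0, "ty": 0, "tz": 0, "turn": 0}]}}

```text
clock: 9.25
position: [0.516, 0.0699, 0.089]
eef_rot: [0.148, 0.989, 0.0, 0.003]
ft_force: [2.4, -1.9, 9.7]
opening: 0.0002
```

Call:
{"api": "step_arm", "payload": {"moves": [{"tx": 0, "ty": 0, "tz": 1, "turn": 0}, {"tx": 0, "ty": 0, "tz": 1, "turn": 0}, {"tx": 0, "ty": 0, "tz": 0, "turn": 0}]}}

```text
clock: 9.55
position: [0.5161, 0.0699, 0.0888]
eef_rot: [0.148, 0.989, -0.0, 0.002]
ft_force: [-3.8, -1.7, 18.5]
opening: 0.0003
```

Call:
{"api": "step_arm", "payload": {"moves": [{"tx": 0, "ty": 0, "tz": -30, "turn": 0}, {"tx": 0, "ty": 0, "tz": -35, "turn": 0}, {"tx": -30, "ty": 0, "tz": -15, "turn": 0}, {"tx": -30, "ty": 0, "tz": 0, "turn": 0}, {"tx": 0, "ty": 0, "tz": 0, "turn": 0}]}}

```text
clock: 10.05
position: [0.5724, 0.0521, 0.1643]
eef_rot: [0.148, 0.989, 0.0, -0.0]
ft_force: [0.0, 0.4, 0.2]
opening: 0.0001
```

Call:
{"api": "step_arm", "payload": {"moves": [{"tx": 0, "ty": 0, "tz": 0, "turn": 0}, {"tx": 0, "ty": 0, "tz": 0, "turn": 0}]}}

```text
clock: 10.25
position: [0.5689, 0.0532, 0.1626]
eef_rot: [0.148, 0.989, 0.0, -0.002]
ft_force: [-0.3, -0.3, 0.2]
opening: 0.0001
```

```bash
python3 look.py w5
```

```text
10.25 [0.5689 0.0532 0.1626] 0.00011504833941292677 toolx yaw 163.006256727156 z [-4.3e-03  7.0e-04 -1.0e+00]
[473.  271.1] [40.5 54.1] 1722.0 [0.6855 0.2181 0.089 ]
[368.8 205. ] [63.6 71.2] 3558.0 [0.5955 0.1376 0.089 ]
[257.4 205. ] [62.3 66. ] 1180.5 [0.5693 0.0523 0.089 ]
[146.1 205. ] [63.6 71.2] 3555.5 [ 0.5433 -0.0329  0.089 ]
```

View pics/w5.png

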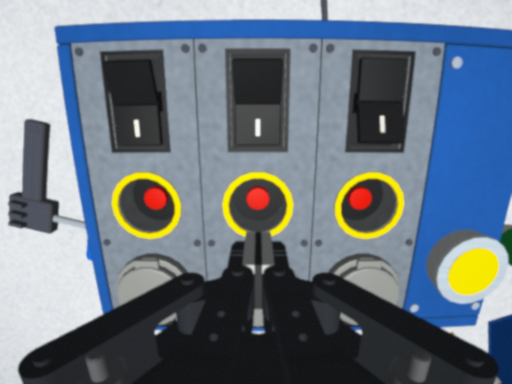

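The middle rocker (258,100) now has its white-bar half level, so it is ON, and its button is home. The other two channels look unchanged and the tool is clear. Handing in.

```bash
python3 -c "from cell import *;print(hand_in())"
```

```text
the job is handed in; nothing more can be done
None
```

The tripped channel was the middle one. I switched its rocker off, pressed its popped button home, switched the same rocker on again, and handed the job in at about 10.3 s on the robot's clock. The hand-in gives no verdict.

| Step | Stopped at (TCP height) | Expected | Last force read at the stop (vertical) |
|---|---|---|---|
| Rocker off | 0.089 m | 0.089 m | 18 N |
| Button home | 0.067 m | 0.0675 m | 12 N, then pressed 1 mm further, not read |
| Rocker on | 0.089 m | 0.089 m | 18 N |

- **Last wrist picture:** it shows the middle rocker with its white-bar half level (ON) and no white band round its button. The other two channels look as they did before, and the tool was about 75 mm above the unit, touching nothing.
- **Disagreements:** position estimates from the different cameras differed by 2 to 6 mm. The largest gap came from a view where the fingers partly hid the ring. None of this affected the presses.
- **Refused calls:** my first three move calls were refused because the rows lacked some keys; nothing moved.
- **Not checked:** I took no final scene or top picture, so "nothing else shifted" rests on the wrist pictures and the force readings.

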